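Change over a culture incubator

TASK

Lift the incubator's lid until its gas struts hold it open by themselves and let go of it. Move the spent green dish from the round carrier into the yellow tray, lying flat, then stack every red dish on the carrier in one neat centred pile with the blue logger puck on top. When all that is in place, shut the lid fully, and leave the white tub, amber bottle and turquoise box where they stand.

Things in the scene. Friction and masses are not known exactly. Their poses are not given: they have to be found in the camera images.
- incubator: White benchtop incubator, fixed, an open box 270 mm (its x) by 230 mm (its y), rim 70 mm above the table, walls 10 mm, inner floor 20 mm above the table. Origin: centre of its underside; y points to the hinge side, -y to the side with the lid's handle. The lid hinges on the +y rim.
- carrier (a point): Centre of the top face of the round dark steel carrier plate (100 mm across, 4 mm thick) inside the incubator, 24 mm above the table; z up, x and y along the incubator's.
- lid_hinge (a point): Middle of the lid's hinge line, which is parallel to the incubator's x; 110 mm from the incubator's centre towards +y, 70 mm above the table. x, y, z along the incubator's.
- lid_handle (a point): Middle of the lid's handle, a round black bar 12 mm thick and 140 mm long, parallel to the hinge. With the lid shut it is 275 mm from the hinge line towards the incubator's -y, 104 mm above the table and 50 mm out from the lid's front face (44 mm free gap; nothing above or below the bar). The bar turns with the lid, so that with the lid open it is on top, about 0.34 m above the table.
- lid (a joint): Angle of the lid (rad): 0 shut, 1.75 fully open (just past upright). The lid (225 mm from hinge to front, 46 mm high, 0.7 kg) falls shut by itself below about 0.7 and is raised by its struts to 1.75 above that; both are slow. At the handle it takes about 1 to 4 N up or down.
- dish0: Red round dish, 60 mm across, 16 mm high, rigid, closed, top and bottom alike; 35 g. Origin at its centre (8 mm above what it lies on), z upright. To be stacked; 2 to 4 of the four red dishes are there.
- dish1: Red round dish, 60 mm across, 16 mm high, rigid, closed, top and bottom alike; 35 g. Origin at its centre (8 mm above what it lies on), z upright. To be stacked; 2 to 4 of the four red dishes are there.
- dish2: Red round dish, 60 mm across, 16 mm high, rigid, closed, top and bottom alike; 35 g. Origin at its centre (8 mm above what it lies on), z upright. To be stacked; 2 to 4 of the four red dishes are there.
- dish3: Red round dish, 60 mm across, 16 mm high, rigid, closed, top and bottom alike; 35 g. Origin at its centre (8 mm above what it lies on), z upright. To be stacked; 2 to 4 of the four red dishes are there.
- spent: Green round dish, 60 mm across, 16 mm high, rigid, closed, top and bottom alike; 35 g. Origin at its centre (8 mm above what it lies on), z upright. Starts on the carrier, to go to the tray.
- logger: Blue round temperature logger puck with a white face, 60 mm across, 16 mm high, 50 g; origin at its centre, z upright, top and bottom alike. Goes on top of the red dishes.
- tray: Yellow open tray, fixed, 160 by 160 mm, 28 mm high, walls 5 mm, floor 5 mm. Origin: centre of its underside.
- tub: White plastic tub, 96 mm across, 110 mm high, origin under its centre. Leave alone.
- bottle: Amber bottle with blue cap, 64 mm across, 150 mm high, origin under its centre. Leave alone.
- tipbox: Turquoise open box, 90 by 130 mm, 50 mm high, origin under its centre. Leave alone.
Mind the look-alikes: they are no part of the job. What is shaped like the dish2 but purple is not meant.

How it is judged:
On the way, in this order (a step that is already met when the one before it is completed fails the run):
1. the lid stands open, held by its struts alone (value of joint lid above 1.4 rad and contact force between the fingers and lid below 0.1 N), for 0.4 s.
2. with the lid open, the green dish is in the tray and the red dishes are stacked on the carrier with the logger on top, all let go (value of joint lid above 1.4 rad and horizontal distance between each of dish0, dish1, dish2, dish3, logger and carrier below 0.012 m and z of dish0 in the frame of carrier between 0 and 0.09 m and (angle between dish0's own z axis and vertical below 0.15 rad or angle between dish0's own z axis and vertical above 2.99 rad) and linear speed of each of dish0, dish1, dish2, dish3, logger, spent below 0.02 m/s and z of dish1 in the frame of carrier between 0 and 0.09 m and (angle between dish1's own z axis and vertical below 0.15 rad or angle between dish1's own z axis and vertical above 2.99 rad) and z of dish2 in the frame of carrier between 0 and 0.09 m and (angle between dish2's own z axis and vertical below 0.15 rad or angle between dish2's own z axis and vertical above 2.99 rad) and z of dish3 in the frame of carrier between 0 and 0.09 m and (angle between dish3's own z axis and vertical below 0.15 rad or angle between dish3's own z axis and vertical above 2.99 rad) and z of logger in the frame of carrier between 0 and 0.09 m and (angle between logger's own z axis and vertical below 0.15 rad or angle between logger's own z axis and vertical above 2.99 rad) and ((z of logger in the frame of carrier above 0.032 m and z of each of dish0, dish1, dish2, dish3 in the frame of carrier below 0.032 m) or (z of logger in the frame of carrier above 0.048 m and z of each of dish0, dish1, dish2, dish3 in the frame of carrier below 0.048 m) or (z of logger in the frame of carrier above 0.064 m and z of each of dish0, dish1, dish2, dish3 in the frame of carrier below 0.064 m)) and x of spent in the frame of tray between -0.06 and 0.06 m and y of spent in the frame of tray between -0.06 and 0.06 m and z of spent in the frame of tray below 0.02 m and (angle between spent's own z axis and vertical below 0.15 rad or angle between spent's own z axis and vertical above 2.99 rad) and contact force between the fingers and dish0 below 0.1 N and contact force between the fingers and dish1 below 0.1 N and contact force between the fingers and dish2 below 0.1 N and contact force between the fingers and dish3 below 0.1 N and contact force between the fingers and logger below 0.1 N and contact force between the fingers and spent below 0.1 N), for 0.3 s.
At the end, for the whole second after the job is handed in: The lid is shut (under 0.03 rad); every red dish present and the logger lie flat in one pile on the carrier, each within 12 mm of its centre, the logger above all red dishes; the green dish lies flat in the yellow tray; all at rest (value of joint lid below 0.03 rad and horizontal distance between each of dish0, dish1, dish2, dish3, logger and carrier below 0.012 m and z of dish0 in the frame of carrier between 0 and 0.09 m and (angle between dish0's own z axis and vertical below 0.15 rad or angle between dish0's own z axis and vertical above 2.99 rad) and linear speed of each of dish0, dish1, dish2, dish3, logger, spent below 0.02 m/s and z of dish1 in the frame of carrier between 0 and 0.09 m and (angle between dish1's own z axis and vertical below 0.15 rad or angle between dish1's own z axis and vertical above 2.99 rad) and z of dish2 in the frame of carrier between 0 and 0.09 m and (angle between dish2's own z axis and vertical below 0.15 rad or angle between dish2's own z axis and vertical above 2.99 rad) and z of dish3 in the frame of carrier between 0 and 0.09 m and (angle between dish3's own z axis and vertical below 0.15 rad or angle between dish3's own z axis and vertical above 2.99 rad) and z of logger in the frame of carrier between 0 and 0.09 m and (angle between logger's own z axis and vertical below 0.15 rad or angle between logger's own z axis and vertical above 2.99 rad) and ((z of logger in the frame of carrier above 0.032 m and z of each of dish0, dish1, dish2, dish3 in the frame of carrier below 0.032 m) or (z of logger in the frame of carrier above 0.048 m and z of each of dish0, dish1, dish2, dish3 in the frame of carrier below 0.048 m) or (z of logger in the frame of carrier above 0.064 m and z of each of dish0, dish1, dish2, dish3 in the frame of carrier below 0.064 m)) and x of spent in the frame of tray between -0.06 and 0.06 m and y of spent in the frame of tray between -0.06 and 0.06 m and z of spent in the frame of tray below 0.02 m and (angle between spent's own z axis and vertical below 0.15 rad or angle between spent's own z axis and vertical above 2.99 rad)); the robot touches nothing.
It fails at once if the white tub is moved more than 30 mm or tipped (distance of tub from where it was at the start of the episode above 0.03 m or angle between tub's own z axis and vertical above 0.4 rad).
It fails at once if the amber bottle is moved more than 30 mm or tipped (distance of bottle from where it was at the start of the episode above 0.03 m or angle between bottle's own z axis and vertical above 0.4 rad).
It fails at once if the turquoise box is moved more than 30 mm or tipped (distance of tipbox from where it was at the start of the episode above 0.03 m or angle between tipbox's own z axis and vertical above 0.4 rad).
Of dish0, dish1, dish2, dish3 only 2 to 4 are there at a start; the rules pass over those that are not, and their reading is None.
At some moment in a run one of dish0, dish1, dish2, dish3 may be knocked a few centimetres aside while the robot is not near it.
Once in a run the grip may slacken for a moment while it holds something.
It also fails if it takes over 210 s, if anything falls off the work surface, if the arm or the gripper's body presses on something with over 40 N, if the wrist force passes 120 N, or if a joint passes its speed limit or range.

ROBOT

A 7-joint arm with a two-finger parallel gripper is mounted at the origin on the work surface. World frame = base frame: x ahead of the robot, y to its left, z up, the work surface at z = 0. Lengths are in m, angles in rad, forces in N, time in s.
With the tool pointing down it reaches from about 0.4 to 0.875 m from the base axis. Payload 19.3 kg.
Tool frame: the origin (TCP) lies on the centre line of the jaws, within the pads' length; the fingertips stand 8 mm ahead of it and the grasp point (between the pads) lies 11 mm behind it; z points along the fingers, y is the line along which they close (so a half turn about z gives the same grasp; the last joint's range is limited). The gripper opens to 85 mm and grips with 20 to 120 N. Pads are 22 mm wide; open, the fingers measure 114 mm over their backs; the gripper's body (76 mm by 85 mm) begins 54 mm behind the grasp point. The pads swing forward as they close: fully open they stand 13 mm farther back than shut.
Start: joints at [-1.192, 0.521, -0.036, 1.599, 0.021, 1.021, -0.113], TCP at [0.271, 0.563, 0.239] pointing down, gripper open.
Joint ranges: [-2.91, 2.91], [-0.3, 2.13], [-1.5, 1.42], [0.17, 2.43], [-1.26, 4.41], [0.16, 1.93], [-2.52, 2.52]. Speed limits (rad/s): [1.89, 1.89, 2.39, 2.39, 3.01, 3.01, 3.01].

INTERFACE

Orientations are given as [roll, pitch, yaw] about the fixed x, y, z axes, in that order (R = Rz(yaw) Ry(pitch) Rx(roll)).
In Python, from workcell import status, grab_frame, camera_params, bot, search_frame, silhouettes gives the robot as it stands.
- The arm moves only by the shell command python3 -m creep 'ROWS' [FORCE]. ROWS is JSON, a list of rows, each a list of 5 numbers: the shift along the tool's x, y, z in units of 60 mm (1.0 is 60 mm), then the turn about the tool's z in units of 8 degrees (1.0 is 8 degrees), then the opening, from 0 (shut) to 1 (fully open). In form: [[x, y, z, twist, hand], ...]. A call has 1 to 5 rows; each row is the pose to reach, as a shift and turn from the pose commanded when the call began, along the tool's axes at that moment; what a row does not reach only later rows make up. A row lasts 1/8 s, in which the tool goes at most 62.5 mm and 10.7 degrees, less where a joint would pass 70% of its speed; a pose out of reach is approached as far as the arm can. A call with a gripper value outside its range is refused whole. The fingers move at their own pace and stop on an object; FORCE is the grip in N (left out, the last holds). Time passes only in rows, so rows that repeat a pose let the fingers close. It gives the time, the measured TCP pose, the force, the opening and the grip force at its end, in the units of the state.
- status.observe(): the state, without advancing time (a new reading comes with each control period).
- grab_frame(name): name is "scene" or "top" or "wrist"; returns the picture (480x640x3 uint8, blue, green, red); there is no depth.
- camera_params(name): a dict with "K" (3x3 intrinsics, pixels), "k1" (the pictures are not rectified: a ray, as slopes to the right and down, at radius r is drawn at 1 + k1 r^2 times it, then the intrinsics apply), "rvec" (rotation vector, rad) and "tvec" (3), from world to camera coordinates, as OpenCV has them; the wrist camera has in their place "tool_from_camera" (4x4, takes a point from camera to tool coordinates, whose origin is the TCP and whose axes are the flange's). Camera axes: x right, y down, z forward; pixel columns grow to the right and rows downward; lengths in m; the calibration is good to about 2 mm. A picture is of the moment at which its call begins: read the wrist's pose just before it. camera_params takes no time and is no camera call.
- bot.job_done(): hands the job in; it is judged then, once.
Trained networks look in the newest picture that a camera, given by its name, has taken for a name from the list of things; names that differ only in an ending like _2 or _b are one class to them, and where a whole thing is asked for, a point or a joint stands for the part that bears it (a point fixed in the world has none). Each returns a list of dicts, best first, with "p" (0 to 1); they miss things now and then, are a little off and sometimes report something else, mostly with a low value. They report only what shows in the picture. A call takes as long as a camera call. They do not tell look-alikes from the thing itself.
- search_frame(camera, name): "extent" ([left, top, right, bottom] as shares, 0 to 1, of the picture: columns of its width, rows of its height, round what is visible of it).
- silhouettes(camera, name): "mask" (480x640 bool, what is visible of it) and "extent" ([left, top, right, bottom] as shares, 0 to 1, of the picture: columns of its width, rows of its height, round what is visible of it).
The state is a dict: "clock": time; "qpos": joint angles; "qd": joint speeds; "joint_efforts": joint torques, N m; "position": TCP position; "tool_rot": TCP orientation; "force": force on the tool from outside, world axes, zero at the start; "moment": the same for the moment, N m; "grip_width": finger opening in m; "finger_force": force on a finger pad.
Only numpy, scipy, OpenCV 4.12 (cv2) and the standard library are available. Lean on these libraries where they do the work, as an engineer would, in place of code of your own. Each camera call takes 0.05 s, during which the arm holds its last target. There are 200 camera calls.

## Working session

There is one attempt and no reset: what is moved stays moved. The work goes in short steps, Python scripts to look and compute and a shell command to move; the robot and the scene stay as the last step left them, time stands still between calls to the robot, and variables do not carry over. Pictures are saved under pics/ and viewed, at most 14 in all, crops included, and the job is handed in when it is done.

```bash
ls; mkdir -p pics; python3 - <<'E'
from workcell import status, grab_frame, camera_params
import cv2
print(status.observe())
for n in ["scene","top"]:
    cv2.imwrite(f"pics/{n}0.png",grab_frame(n)); print(n,camera_params(n))
print(camera_params("wrist"))
E
```

```text
pics
{'clock': 0.0, 'qpos': array([-1.19219383,  0.52203325, -0.03632112,  1.59999034,  0.02120072,
        1.02108174, -0.11280653]), 'qd': array([ 0.00060419, -0.00071369, -0.00150056,  0.00099993,  0.00042973,
       -0.00217839,  0.00139922]), 'joint_efforts': array([-1.34264599e-03, -9.27120996e+01,  1.97911732e+00, -3.69962633e+01,
        1.77399558e-02,  7.79947004e-03, -2.09389412e-06]), 'position': array([0.27107674, 0.56280131, 0.23872013]), 'tool_rot': array([-3.14046805e+00,  8.32532037e-05,  2.69276832e+00]), 'force': array([-0.42995637, -0.17936893,  0.553458  ]), 'moment': array([-0.02610381, -0.03684394, -0.08126975]), 'finger_force': 0.0, 'grip_width': 0.08548843696918927}
scene {'K': array([[580.60541035,   0.        , 326.0081951 ],
       [  0.        , 580.60541035, 237.98846028],
       [  0.        ,   0.        ,   1.        ]]), 'k1': -0.17002786366957345, 'rvec': array([ 1.18878209,  2.26206555, -1.06636668]), 'tvec': array([ 0.29129196, -0.24175309,  1.65468853])}
top {'K': array([[597.45587824,   0.        , 322.7927811 ],
       [  0.        , 597.45587824, 238.42757461],
       [  0.        ,   0.        ,   1.        ]]), 'k1': -0.031000614122352735, 'rvec': array([ 2.1606659 , -2.16606817,  0.09578736]), 'tvec': array([0.04021635, 0.53779032, 1.22829305])}
{'K': array([[366.42509186,   0.        , 313.21801616],
       [  0.        , 366.42509186, 246.4618307 ],
       [  0.        ,   0.        ,   1.        ]]), 'k1': 0.009309115055607785, 'tool_from_camera': array([[-3.58076080e-04, -9.63357341e-01, -2.68221002e-01,
         6.89790752e-02],
       [ 9.99999795e-01, -4.87227134e-04,  4.14948229e-04,
        -6.06679959e-04],
       [-5.30427972e-04, -2.68220798e-01,  9.63357318e-01,
        -1.34424868e-01],
       [ 0.00000000e+00,  0.00000000e+00,  0.00000000e+00,
         1.00000000e+00]])}
```

View pics/scene0.png

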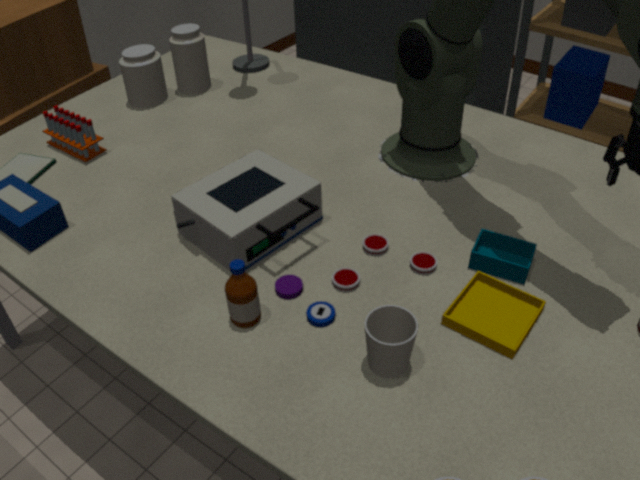

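View pics/top0.png

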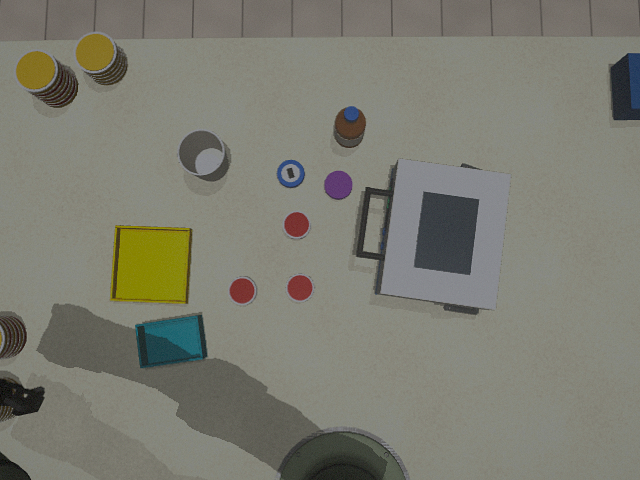

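The top view shows red dishes at about (296,224), (300,288) and (242,291), the logger at (291,173) and the tray at (152,264). The incubator's handle runs from (367,188) to (358,258). The purple disc at (338,185) is the look-alike for the red dishes, so I leave it alone.

```bash
cat > h.py <<'E'
import numpy as np, cv2
from scipy.spatial.transform import Rotation as Ro
from workcell import status, grab_frame, camera_params, search_frame, silhouettes
def ray(cam,px,st=None):
    c=camera_params(cam); d=np.array([c["k1"],0,0,0,0.])
    # drawn = 1+k1 r^2 times ray: OpenCV model
    u=cv2.undistortPoints(np.array([[px]],float),c["K"],d)[0,0]
    v=np.array([u[0],u[1],1.])
    if cam=="wrist":
        T=c["tool_from_camera"]; s=st or status.observe()
        R=Ro.from_euler("xyz",s["tool_rot"]).as_matrix()
        return R@T[:3,3]+s["position"], R@T[:3,:3]@v
    R=cv2.Rodrigues(c["rvec"])[0]
    return -R.T@c["tvec"], R.T@v
def at(cam,px,z,st=None):
    o,v=ray(cam,px,st); return o+v*(z-o[2])/v[2]
def mid(e): return [(e[0]+e[2])*320,(e[1]+e[3])*240]
def tool(vec,st=None):
    s=st or status.observe()
    return Ro.from_euler("xyz",s["tool_rot"]).inv().apply(vec)
def go(p,st=None):
    "rows units to take TCP to world p"
    s=st or status.observe(); return np.round(tool(np.array(p)-s["position"],s)/.06,2)
E
python3 - <<'E'
from h import *
grab_frame("top")
np.set_printoptions(precision=4,suppress=True)
for n,z in [("dish0",.012),("logger",.012),("tray",.028),("tub",.11),("bottle",.15),("tipbox",.05)]:
    for r in search_frame("top",n):
        m=mid(r["extent"]); print(n,round(r["p"],2),np.round(m),at("top",m,z))
print("corners",[at("top",p,.116) for p in [(398,159),(510,172),(497,310),(378,295)]])
print("handle",[at("top",p,.104) for p in [(367,188),(358,258)]])
E
```

```text
dish0 0.96 [338. 186.] [0.6526 0.0064 0.012 ]
dish0 0.78 [242. 290.] [0.4299 0.2094 0.012 ]
dish0 0.7 [295. 225.] [0.5691 0.0976 0.012 ]
dish0 0.69 [301. 288.] [0.4351 0.0853 0.012 ]
logger 0.89 [291. 175.] [0.678  0.1075 0.012 ]
tray 0.72 [154. 266.] [0.4808 0.3945 0.028 ]
tub 0.6 [204. 154.] [0.7004 0.2757 0.11  ]
bottle 0.81 [349. 127.] [ 0.7428 -0.0128  0.15  ]
tipbox 0.59 [172. 341.] [0.3268 0.3459 0.05  ]
corners [array([ 0.6864, -0.1114,  0.116 ]), array([ 0.6595, -0.3321,  0.116 ]), array([ 0.3891, -0.2979,  0.116 ]), array([ 0.4186, -0.0688,  0.116 ])]
handle [array([ 0.6307, -0.0502,  0.104 ]), array([ 0.4912, -0.0312,  0.104 ])]
```

```bash
python3 -m creep '[[-0.7,-0.55,0,-1,1],[-1.4,-1.1,0,-2.28,1],[-2.2,-1.7,0,-2.28,1],[-3,-2.35,0,-2.28,1],[-3.8,-3.0,0,-2.28,1]]'
python3 - <<'E'
from h import *
s=status.observe(); print(s["position"],s["tool_rot"],s["qpos"]); print(go([.561,-.02,.22]))
E
```

```text
clock: 1.08
position: [0.3992, 0.3001, 0.2395]
tool_rot: [3.141, 0.0, 3.011]
force: [1.2, 0.1, -0.1]
grip_width: 0.0855
finger_force: 0.0
[0.39918125 0.30011755 0.23949271] [3.14125857e+00 3.97489214e-04 3.01113648e+00] [-0.71466692  0.32274021 -0.06125653  1.92281904  0.02499883  0.89624157
  0.65196704]
[-3.37 -4.94  0.32]
```

```bash
python3 -m creep '[[-0.6,-0.8,0.1,0,1],[-1.2,-1.6,0.1,0,1],[-1.8,-2.4,0.2,0,1],[-2.4,-3.2,0.3,0,1],[-2.9,-4.1,0.3,0,1]]'
python3 -m creep '[[-0.2,-0.45,0,0,0.5],[-0.5,-0.85,0,0,0.5],[-0.5,-0.85,0,0,0.5],[-0.5,-0.85,0,0,0.5]]'
python3 - <<'E'
from h import *
s=status.observe(); print(s["position"],s["tool_rot"],s["qpos"]);cv2.imwrite("pics/w1.png",grab_frame("wrist"))
E
```

```text
clock: 1.7
position: [0.5398, 0.0338, 0.2211]
tool_rot: [3.141, -0.0, 3.012]
force: [0.6, 0.2, 0.1]
grip_width: 0.0854
finger_force: 0.0
clock: 2.2
position: [0.5619, -0.0184, 0.2212]
tool_rot: [3.141, -0.0, 3.011]
force: [-0.1, 0.6, 0.6]
grip_width: 0.043
finger_force: 0.0
[ 0.56188616 -0.01843681  0.22123124] [ 3.14127187e+00 -3.06022145e-04  3.01142456e+00] [-0.11486843  0.44322895  0.05788551  1.79064111 -0.03193255  0.90885792
  1.3977    ]
```

View pics/w1.png

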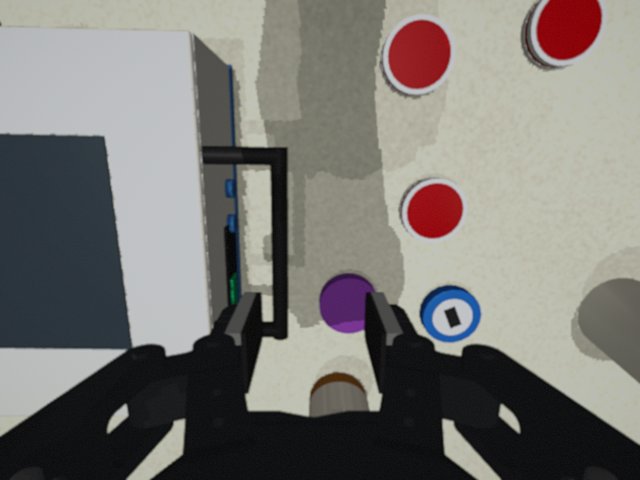

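```bash
python3 - <<'E'
from h import *
s=status.observe()
a,b=at("wrist",(279,152),.104,s),at("wrist",(279,330),.104,s);print(a,b)
m=(a+b)/2;print(m,go([m[0],m[1],.093],s))
E
```

```text
[ 0.49524048 -0.03248479  0.104     ] [ 0.6248845  -0.05272916  0.104     ]
[ 0.56006249 -0.04260698  0.104     ] [-0.02 -0.41  2.14]
```

```bash
python3 -m creep '[[0,-0.41,0.3,0,0.5],[0,-0.41,1,0,0.5],[0,-0.41,1.7,0,0.5],[0,-0.41,2.14,0,0.5],[0,-0.41,2.14,0,0.5]]'
python3 -m creep '[[0,0,0,0,0.05],[0,0,0,0,0.05],[0,0,0,0,0.05],[0,0,0,0,0.05]]' 25
python3 - <<'E'
from h import *
m=status.observe()["position"]; print(m)
yi=-np.array([np.sin(.14),np.cos(.14),0]); h=m+yi*.275; h[2]=.07
for t in (.1,.25,.4,.55,.7,.85,1.0):
    a=t+.123; p=h-yi*.277*np.cos(a); p[2]=.07+.277*np.sin(a)-.011; print(t,go(p))
E
```

```text
clock: 2.88
position: [0.5578, -0.0425, 0.0916]
tool_rot: [-3.141, -0.003, 3.012]
force: [0.2, -0.4, -0.1]
grip_width: 0.0427
finger_force: 0.0
clock: 3.38
position: [0.5597, -0.0425, 0.0941]
tool_rot: [3.14, 0.002, 3.012]
force: [0.7, 6.3, 3.5]
grip_width: 0.0107
finger_force: 24.9
[ 0.55971443 -0.04250104  0.09406157]
0.1 [-0.   -0.08 -0.44]
0.25 [ 0.   -0.28 -1.1 ]
0.4 [ 0.   -0.58 -1.72]
0.55 [ 0.01 -0.97 -2.29]
0.7 [ 0.01 -1.44 -2.8 ]
0.85 [ 0.01 -1.98 -3.23]
1.0 [ 0.02 -2.58 -3.58]
```

```bash
python3 -m creep '[[0,-0.08,-0.44,0,0.05],[0,-0.28,-1.1,0,0.05],[0,-0.58,-1.72,0,0.05],[0,-0.78,-2.0,0,0.05],[0,-0.97,-2.29,0,0.05]]'
python3 -m creep '[[0,-0.24,-0.25,0,0.05],[0,-0.47,-0.51,0,0.05],[0,-1.01,-0.94,0,0.05],[0,-1.61,-1.29,0,0.05],[0,-1.61,-1.29,0,0.05]]'
```

```text
clock: 4.0
position: [0.5517, -0.0977, 0.2326]
tool_rot: [3.137, 0.001, 3.014]
force: [-3.9, 16.2, 9.3]
grip_width: 0.0111
finger_force: 25.4
clock: 4.62
position: [0.5388, -0.1986, 0.3118]
tool_rot: [3.141, 0.005, 3.008]
force: [-6.9, 11.9, 24.0]
grip_width: 0.0108
finger_force: 27.7
```

```bash
python3 -m creep '[[0,0,0,0,0.6],[0,0,0,0,0.6],[0,0,-0.8,0,0.6],[0,0.2,-1.5,0,0.8],[0,1.0,-1.5,0,1]]'
python3 -m creep '[[0,0.9,0,0,1],[0,1.7,0,0,1],[0,2.2,0,0,1],[0,2.2,0,0,1],[0,2.2,0,0,1]]'
python3 - <<'E'
from h import *
cv2.imwrite("pics/top1.png",grab_frame("top"));print(status.observe()["force"])
E
```

```text
clock: 5.25
position: [0.547, -0.1391, 0.4006]
tool_rot: [-3.14, 0.005, 3.007]
force: [1.0, 2.2, -1.3]
grip_width: 0.0834
finger_force: 0.0
clock: 5.88
position: [0.5637, -0.0073, 0.3977]
tool_rot: [-3.141, -0.0, 3.011]
force: [0.4, -1.0, 0.9]
grip_width: 0.0855
finger_force: 0.0
[-0.07724214 -1.10868986  0.11457397]
```

View pics/top1.png

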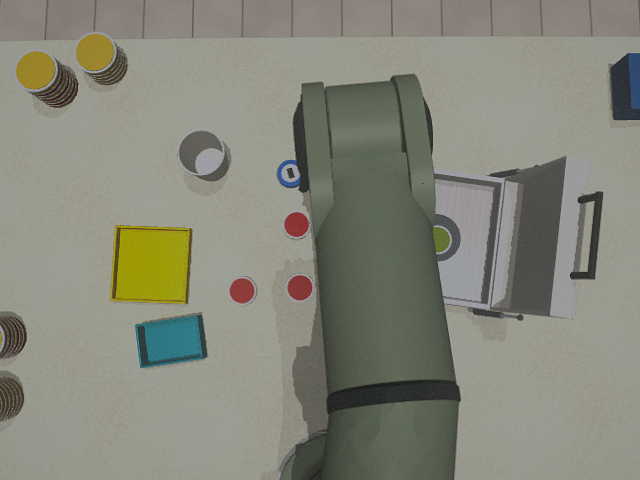

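The lid stands open and the green dish shows at (437,238). Next I move over it for a closer look.

```bash
python3 -m creep '[[0,-0.8,0,0,1],[0,-1.6,0.5,0,1],[0,-2.4,1.2,0,1],[0,-3.2,1.8,0,1],[0,-3.2,2.4,0,1]]'
python3 -m creep '[[0,0,0,0,1],[0,0,0,0,1]]'
python3 - <<'E'
from h import *
s=status.observe(); im=grab_frame("wrist"); cv2.imwrite("pics/w2.png",im)
def fit(m,z):
    c=max(cv2.findContours(m.astype(np.uint8),0,1)[0],key=cv2.contourArea)
    p=np.array([at("wrist",q[0].astype(float),z,s)[:2] for q in c],dtype=np.float32)
    # circle least squares
    A=np.c_[2*p,np.ones(len(p))];x=np.linalg.lstsq(A,(p**2).sum(1),rcond=None)[0]
    return x[:2],np.sqrt(x[2]+x[0]**2+x[1]**2)
for n in ("spent","carrier","incubator"):
    for r in silhouettes("wrist",n)[:2]:
        print(n,r["p"],np.round(mid(r["extent"])),fit(r["mask"],.04 if n=="spent" else .024))
h=cv2.cvtColor(im,cv2.COLOR_BGR2HSV)
g=cv2.inRange(h,(30,80,40),(75,255,255)); n,l,st,_=cv2.connectedComponentsWithStats(g);k=1+st[1:,4].argmax()
print(fit(l==k,.04),s["position"],s["qpos"])
E
```

```text
clock: 6.55
position: [0.5371, -0.2021, 0.2527]
tool_rot: [-3.14, 0.0, 3.004]
force: [1.3, 0.3, -1.4]
grip_width: 0.0855
finger_force: 0.0
clock: 6.8
position: [0.5393, -0.197, 0.2552]
tool_rot: [-3.141, 0.001, 3.011]
force: [-0.5, 0.4, 1.0]
grip_width: 0.0853
finger_force: 0.0
spent 0.64 [311. 212.] (array([ 0.53156579, -0.19816294]), np.float64(0.030202524479243657))
carrier 0.72 [225. 240.] (array([ 0.53690604, -0.30579488]), np.float64(0.21822850104296732))
incubator 0.62 [225. 240.] (array([ 0.53655778, -0.3059453 ]), np.float64(0.21776417237044482))
(array([ 0.53199283, -0.1987111 ]), np.float64(0.02515238047652987)) [ 0.53932098 -0.19701456  0.25515916] [ 0.17658753  0.42439     0.09688126  1.72567756 -0.04763434  0.99235915
  1.73135074]
```

View pics/w2.png

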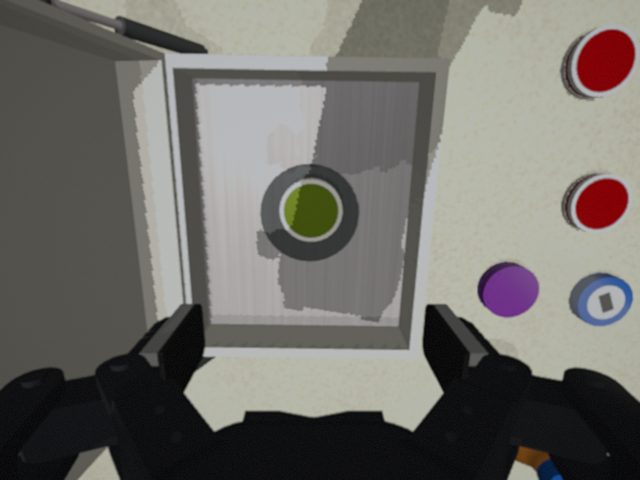

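```bash
python3 - <<'E'
from h import *
s=status.observe()
for p in [(260,213),(358,213),(309.5,164),(309.5,262)]: print(at("wrist",p,.024,s)[:2])
print("carrier",at("wrist",(309.5,213),.024,s), "rim corners",[at("wrist",p,.07,s)[:2] for p in [(165,56),(449,58),(410,354)]])
print(go([.5316,-.1982,.034],s))
E
```

```text
[ 0.53040374 -0.24986167]
[ 0.54325104 -0.15180004]
[ 0.48902695 -0.19392788]
[ 0.58841519 -0.20722716]
carrier [ 0.53688691 -0.20033272  0.024     ] rim corners [array([ 0.38985195, -0.2949278 ]), array([ 0.4202777 , -0.07333034]), array([ 0.68077799, -0.11930023])]
[ 0.13 -0.04  3.68]
```

```bash
python3 -m creep '[[0.13,-0.04,0.8,0,0.92],[0.13,-0.04,1.6,0,0.92],[0.13,-0.04,2.4,0,0.92],[0.13,-0.04,3.2,0,0.92],[0.13,-0.04,3.68,0,0.92]]'
python3 -m creep '[[0,0,0,0,0.92],[0,0,0,0,0.6],[0,0,0,0,0.6],[0,0,0,0,0.6],[0,0,0,0,0.6]]' 40
```

```text
clock: 7.62
position: [0.5306, -0.1979, 0.0314]
tool_rot: [3.141, -0.001, 3.012]
force: [-0.5, -0.4, 0.6]
grip_width: 0.0788
finger_force: 0.0
clock: 8.25
position: [0.5317, -0.1985, 0.0349]
tool_rot: [-3.141, 0.003, 3.011]
force: [-3.1, 0.5, 11.4]
grip_width: 0.0581
finger_force: 40.3
```

```bash
python3 -m creep '[[0,0,-0.3,0,0.6],[0,0,-0.9,0,0.6],[0,0,-1.7,0,0.6],[0,0,-2.6,0,0.6],[0.1,0.8,-2.6,0,0.6]]'
python3 -m creep '[[0.2,0.9,0,0,0.6],[0.4,1.8,0,0,0.6],[0.6,2.7,0,0,0.6],[0.8,3.6,0,0,0.6],[1.0,4.5,0,0,0.6]]'
python3 -m creep '[[0.2,0.9,0,0,0.6],[0.4,1.8,0,0,0.6],[0.6,2.7,0,0,0.6],[0.8,3.6,0.3,0,0.6],[1.0,4.4,0.6,0,0.6]]'
python3 - <<'E'
from h import *
print(go([.481,.3945,.020]))
im=grab_frame("wrist");cv2.imwrite("pics/w3.png",im)
E
```

```text
clock: 8.88
position: [0.5327, -0.1529, 0.1946]
tool_rot: [-3.14, 0.009, 3.006]
force: [0.4, 1.4, -1.8]
grip_width: 0.0581
finger_force: 43.3
clock: 9.5
position: [0.5066, 0.1274, 0.1908]
tool_rot: [3.141, 0.002, 3.011]
force: [0.9, -0.8, 0.6]
grip_width: 0.0578
finger_force: 43.3
clock: 10.12
position: [0.4814, 0.3975, 0.1546]
tool_rot: [3.14, 0.002, 3.012]
force: [1.0, -1.2, -0.5]
grip_width: 0.0579
finger_force: 43.3
[ 0.   -0.05  2.24]
```

Still holding it, directly above the tray. I lower and release, then head back up towards the red dishes.

```bash
python3 -m creep '[[0,-0.05,0.7,0,0.6],[0,-0.05,1.4,0,0.6],[0,-0.05,1.9,0,0.6],[0,-0.05,2.24,0,0.6],[0,-0.05,2.26,0,0.6]]'
python3 -m creep '[[0,0,0,0,0.8],[0,0,0,0,0.9],[0,0,0,0,0.9],[0,0,-1,0,1],[0,0,-2.2,0,1]]'
python3 -m creep '[[0,-0.9,-0.5,0,1],[0,-1.8,-1,0,1],[0,-2.7,-1,0,1],[0,-2.9,-1,0,1],[0,-2.9,-1,0,1]]'
python3 - <<'E'
from h import *
s=status.observe();print(s["position"]); im=grab_frame("wrist");cv2.imwrite("pics/w4.png",im)
for n in ("spent","dish0"):
    for r in search_frame("wrist",n): print(n,round(r["p"],2),np.round(mid(r["extent"])),at("wrist",mid(r["extent"]),.014,s))
E
```

```text
clock: 10.8
position: [0.481, 0.3921, 0.0173]
tool_rot: [-3.141, -0.0, 3.011]
force: [-0.8, 0.3, -0.1]
grip_width: 0.058
finger_force: 43.3
clock: 11.42
position: [0.4808, 0.3919, 0.1412]
tool_rot: [-3.141, -0.001, 3.011]
force: [0.2, 0.6, 0.3]
grip_width: 0.0856
finger_force: 0.0
clock: 12.05
position: [0.4587, 0.2195, 0.2002]
tool_rot: [3.141, 0.001, 3.01]
force: [0.6, 0.8, 0.5]
grip_width: 0.0853
finger_force: 0.0
[0.45871099 0.21953227 0.20024155]
spent 0.96 [511. 227.] [0.48445827 0.39468712 0.014     ]
dish0 0.88 [214. 344.] [0.56459511 0.10712693 0.014     ]
dish0 0.72 [298. 189.] [0.42530043 0.21090217 0.014     ]
dish0 0.61 [165. 215.] [0.43264077 0.09075963 0.014     ]
```

View pics/w4.png

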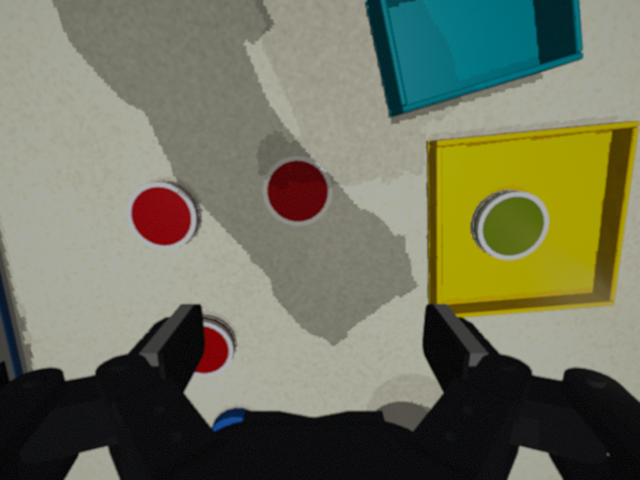

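The green dish lies flat in the tray at (511,227). The red dishes are at (298,190), (165,215) and (210,345). I take the nearest first.

```bash
cat > look.py <<'E'
import sys
from h import *
# usage: look.py class z  [x y : also rows to this world point]
s=status.observe(); im=grab_frame("wrist"); h=cv2.cvtColor(im,cv2.COLOR_BGR2HSV)
if len(sys.argv)>3: cv2.imwrite(f"pics/{sys.argv[3]}.png",im)
z=float(sys.argv[2]); print("tcp",np.round(s["position"],4))
for r in silhouettes("wrist",sys.argv[1]):
    m=r["mask"].astype(np.uint8); c=max(cv2.findContours(m,0,1)[0],key=cv2.contourArea)
    p=np.array([at("wrist",q[0].astype(float),z,s)[:2] for q in c])
    A=np.c_[2*p,np.ones(len(p))];x=np.linalg.lstsq(A,(p**2).sum(1),rcond=None)[0]
    e=mid(r["extent"]); col=cv2.mean(h,cv2.erode(m,np.ones((15,15))))[:3]
    print(round(r["p"],2),np.round(e),"hsv",np.round(col),"xy",np.round(x[:2],4),"ext",np.round(at("wrist",e,z,s)[:2],4),"r",round(float(np.sqrt(x[2]+x[0]**2+x[1]**2)),4),"go",go([*x[:2],z-.003],s))
E
python3 look.py dish0 .015
```

```text
tcp [0.4585 0.2211 0.1997]
0.88 [215. 345.] hsv [130. 202. 133.] xy [0.5664 0.1036] ext [0.5645 0.1105] r 0.0264 go [-2.04 -1.71  3.13]
0.62 [297. 190.] hsv [123. 238.  86.] xy [0.4274 0.2099] ext [0.4264 0.2114] r 0.0304 go [ 0.49 -0.25  3.13]
0.55 [165. 215.] hsv [166. 229. 133.] xy [0.4329 0.0899] ext [0.4325 0.0926] r 0.0316 go [ 0.14 -2.22  3.13]
```

```bash
python3 -m creep '[[0.49,-0.22,0.7,0,0.92],[0.49,-0.22,1.5,0,0.92],[0.49,-0.22,2.3,0,0.92],[0.49,-0.22,2.9,0,0.92],[0.49,-0.22,3.13,0,0.92]]'
python3 -m creep '[[0,0,0,0,0.92],[0,0,0,0,0.6],[0,0,0,0,0.6],[0,0,0,0,0.6],[0,0,0,0,0.6]]' 40
python3 -m creep '[[0,0,-0.5,0,0.6],[0,0,-1.2,0,0.6],[0,0,-2,0,0.6],[0,0,-2.7,0,0.6],[0,0,-3,0,0.6]]'
python3 - <<'E'
from h import *
print(go([.538,-.2005,.19]))
E
```

```text
clock: 12.92
position: [0.4267, 0.2105, 0.0101]
tool_rot: [-3.14, -0.002, 3.012]
force: [0.4, 0.0, -0.5]
grip_width: 0.0788
finger_force: 0.0
clock: 13.55
position: [0.4283, 0.2109, 0.0137]
tool_rot: [3.14, 0.002, 3.011]
force: [-2.1, -0.7, 13.0]
grip_width: 0.058
finger_force: 39.7
clock: 14.18
position: [0.4284, 0.2108, 0.1956]
tool_rot: [3.138, 0.004, 3.011]
force: [0.1, 0.2, -1.4]
grip_width: 0.0577
finger_force: 43.2
[-2.7  -6.56  0.08]
```

```bash
python3 -m creep '[[-0.3,-0.75,0,0,0.6],[-0.65,-1.55,0,0,0.6],[-1,-2.4,0,0,0.6],[-1.3,-3.2,0,0,0.6],[-1.65,-4.0,0,0,0.6]]'
python3 -m creep '[[-0.35,-0.85,0,0,0.6],[-0.7,-1.7,0,0,0.6],[-1.05,-2.56,0,0,0.6],[-1.05,-2.56,0,0,0.6],[-1.05,-2.56,0.1,0,0.6]]'
python3 - <<'E'
from h import *
s=status.observe();print(go([.538,-.2005,.0395],s));cv2.imwrite("pics/w5.png",grab_frame("wrist"))
E
```

```text
clock: 14.8
position: [0.4949, -0.0421, 0.1935]
tool_rot: [3.141, 0.002, 3.011]
force: [1.2, 0.7, -0.6]
grip_width: 0.0577
finger_force: 43.3
clock: 15.42
position: [0.5372, -0.2006, 0.1869]
tool_rot: [3.141, 0.002, 3.011]
force: [0.1, -0.3, -1.0]
grip_width: 0.0577
finger_force: 43.3
[-0.01  0.    2.46]
```

View pics/w5.png

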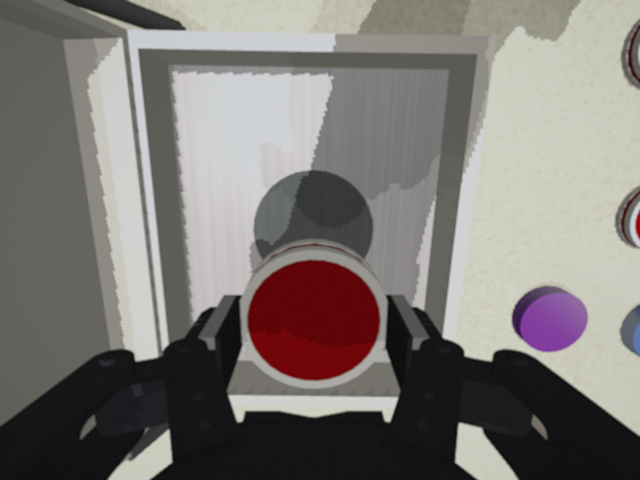

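The dish is held level at (313,318) over the carrier at (313,225). I lower it and release.

```bash
python3 -m creep '[[0,0,0.6,0,0.6],[0,0,1.3,0,0.6],[0,0,1.9,0,0.6],[0,0,2.3,0,0.6],[0,0,2.46,0,0.6]]'
python3 -m creep '[[0,0,0,0,0.6],[0,0,0,0,0.75],[0,0,0,0,0.92],[0,0,-0.6,0,0.95],[0,0,-1.4,0,1]]'
python3 -m creep '[[0,0,-0.8,0,1],[0,0.8,-1.4,0,1],[0,1.6,-1.4,0,1],[0,2.5,-1.4,0,1],[0.4,3.3,-1.4,0,1]]'
python3 look.py dish0 .015
```

```text
clock: 16.1
position: [0.5366, -0.1995, 0.0376]
tool_rot: [3.141, -0.002, 3.013]
force: [-11.7, 4.5, 59.8]
grip_width: 0.0576
finger_force: 49.8
clock: 16.73
position: [0.5366, -0.2007, 0.1232]
tool_rot: [3.141, -0.001, 3.011]
force: [0.2, 0.0, 0.2]
grip_width: 0.0853
finger_force: 0.0
clock: 17.35
position: [0.5396, 0.0007, 0.2069]
tool_rot: [3.141, 0.001, 3.012]
force: [0.8, 0.6, 0.1]
grip_width: 0.0854
finger_force: 0.0
tcp [0.5396 0.0007 0.2069]
0.86 [420. 238.] hsv [157. 241. 129.] xy [0.5665 0.0941] ext [0.5663 0.0964] r 0.0308 go [-0.24  1.6   3.25]
0.69 [332. 332.] hsv [141. 166. 113.] xy [0.6511 0.0062] ext [0.6513 0.0048] r 0.0314 go [-1.83  0.33  3.25]
0.68 [399.  83.] hsv [164. 204. 133.] xy [0.4339 0.0869] ext [0.4325 0.0855] r 0.0306 go [1.94 1.2  3.25]
0.63 [ 87. 254.] hsv [122. 221. 133.] xy [ 0.5399 -0.2129] ext [ 0.5413 -0.2108] r 0.0355 go [-0.46 -3.53  3.25]
```

```bash
python3 -m creep '[[-0.24,0.8,0.5,0,0.92],[-0.24,1.6,1.2,0,0.92],[-0.24,1.6,2.1,0,0.92],[-0.24,1.6,2.9,0,0.92],[-0.24,1.6,3.18,0,0.92]]'
python3 -m creep '[[0,0,0,0,0.92],[0,0,0,0,0.6],[0,0,0,0,0.6],[0,0,0,0,0.6],[0,0,0,0,0.6]]' 40
python3 -m creep '[[0,0,-0.5,0,0.6],[0,0,-1.2,0,0.6],[0,0,-2,0,0.6],[0,-0.6,-2.7,0,0.6],[0,-1.4,-3,0,0.6]]'
python3 - <<'E'
from h import *
print(go([.538,-.2005,.15]))
E
```

```text
clock: 18.08
position: [0.5647, 0.0914, 0.0137]
tool_rot: [-3.14, -0.003, 3.011]
force: [0.6, -0.1, 0.2]
grip_width: 0.0784
finger_force: 0.0
clock: 18.7
position: [0.5691, 0.0916, 0.0202]
tool_rot: [3.139, 0.007, 3.01]
force: [-4.3, -5.2, 45.2]
grip_width: 0.0517
finger_force: 25.6
clock: 19.32
position: [0.5559, 0.0084, 0.2]
tool_rot: [3.14, 0.006, 3.013]
force: [-0.7, -0.5, -0.8]
grip_width: 0.0511
finger_force: 0.0
[-0.15 -3.49  0.83]
```

The grasp failed, so I look again.

```bash
python3 -m creep '[[0,1.0,-0.3,0,1],[0,1.0,-0.3,0,1],[0,1.0,-0.3,0,1]]'
python3 look.py dish0 .015 w6
```

```text
clock: 19.7
position: [0.5627, 0.0682, 0.2149]
tool_rot: [3.141, 0.002, 3.012]
force: [-0.2, -0.2, 0.6]
grip_width: 0.0855
finger_force: 0.0
tcp [0.5627 0.0682 0.2149]
0.96 [ 25. 235.] hsv [103. 195. 130.] xy [ 0.541  -0.2064] ext [ 0.5411 -0.2007] r 0.0289 go [-0.23 -4.59  3.38]
0.92 [344. 221.] hsv [132. 241.  93.] xy [0.5672 0.0961] ext [0.5662 0.0964] r 0.0301 go [-0.01  0.47  3.38]
0.71 [318.  65.] hsv [135. 220.  84.] xy [0.4338 0.0878] ext [0.4324 0.0897] r 0.0304 go [2.18 0.04 3.38]
0.56 [261. 315.] hsv [141. 163. 132.] xy [0.6513 0.007 ] ext [0.6508 0.0044] r 0.0315 go [-1.59 -0.82  3.38]
```

View pics/w6.png

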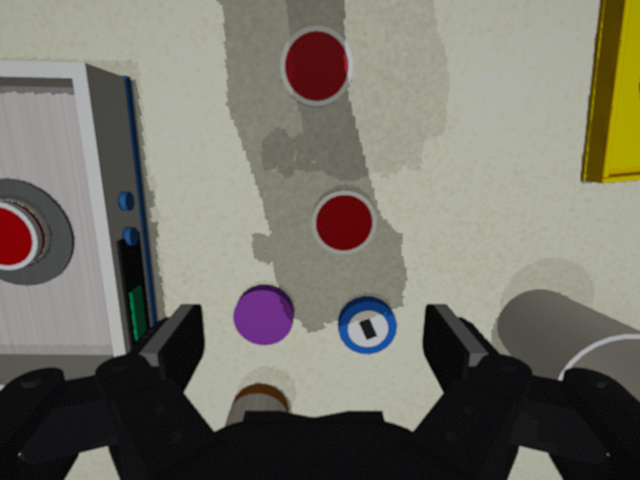

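```bash
python3 -m creep '[[-0.02,0.47,0.8,0,0.87],[-0.02,0.47,1.6,0,0.87],[-0.02,0.47,2.4,0,0.87],[-0.02,0.47,3.2,0,0.87],[-0.02,0.47,3.46,0,0.87]]'
python3 -m creep '[[0,0,0,0,0.87],[0,0,0,0,0.6],[0,0,0,0,0.6],[0,0,0,0,0.6],[0,0,0,0,0.6]]' 40
python3 -m creep '[[0,0,-0.5,0,0.6],[0,0,-1.2,0,0.6],[0,0,-2,0,0.6],[0,-0.6,-2.7,0,0.6],[0,-1.4,-3,0,0.6]]'
python3 - <<'E'
from h import *
print(go([.538,-.2005,.15]))
E
```

```text
clock: 20.42
position: [0.5662, 0.095, 0.0038]
tool_rot: [-3.14, -0.003, 3.011]
force: [0.3, -0.0, 0.0]
grip_width: 0.0747
finger_force: 0.0
clock: 21.05
position: [0.5685, 0.0958, 0.0081]
tool_rot: [3.141, 0.002, 3.011]
force: [-2.1, -0.4, 5.8]
grip_width: 0.0582
finger_force: 41.9
clock: 21.68
position: [0.5576, 0.0125, 0.1902]
tool_rot: [3.14, 0.005, 3.013]
force: [0.8, -0.5, 0.2]
grip_width: 0.0582
finger_force: 43.3
[-0.13 -3.56  0.66]
```

```bash
python3 -m creep '[[-0.03,-0.8,0,0,0.6],[-0.06,-1.7,0,0,0.6],[-0.1,-2.6,0,0,0.6],[-0.13,-3.56,0,0,0.6],[-0.13,-3.56,0,0,0.6]]'
python3 -m creep '[[0,0,0,0,0.6],[0,0,0,0,0.6]]'
python3 look.py dish0 .040 w7; python3 - <<'E'
from h import *
print(go([.538,-.2005,.048]))
E
```

```text
clock: 22.3
position: [0.5355, -0.2054, 0.1879]
tool_rot: [-3.14, 0.002, 3.004]
force: [-0.4, 1.3, -0.6]
grip_width: 0.0581
finger_force: 43.4
clock: 22.55
position: [0.537, -0.1991, 0.1867]
tool_rot: [3.141, 0.001, 3.013]
force: [0.9, -1.1, -0.9]
grip_width: 0.0584
finger_force: 43.4
tcp [ 0.537  -0.1991  0.1867]
0.95 [547. 321.] hsv [141. 140. 155.] xy [ 0.6352 -0.0141] ext [ 0.6362 -0.014 ] r 0.0308 go [-1.23  3.27  2.5 ]
0.92 [314. 222.] hsv [151. 235. 106.] xy [ 0.529  -0.1992] ext [ 0.5269 -0.1973] r 0.0264 go [ 0.13 -0.02  2.5 ]
0.91 [630.  55.] hsv [ 49.  33. 111.] xy [0.4394 0.0391] ext [0.4383 0.0339] r 0.0151 go [2.12 3.73 2.49]
0.57 [314. 318.] hsv [121. 218. 104.] xy [ 0.6149 -0.209 ] ext [ 0.6086 -0.2077] r 0.0686 go [-1.31  0.    2.5 ]
[-0.02 -0.02  2.31]
```

View pics/w7.png

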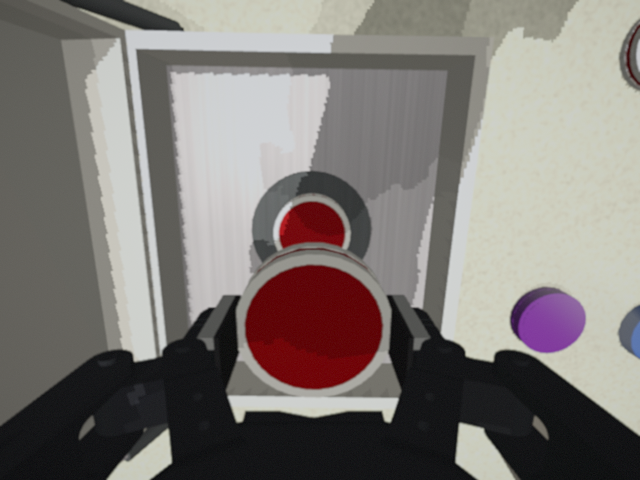

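The first dish (314,232) sits centred on the plate (312,230). I place the second on top gently.

```bash
python3 -m creep '[[-0.02,-0.02,0.8,0,0.6],[-0.02,-0.02,1.5,0,0.6],[-0.02,-0.02,1.95,0,0.6],[-0.02,-0.02,2.15,0,0.6],[-0.02,-0.02,2.2,0,0.6]]'
python3 -m creep '[[0,0,0.05,0,0.6],[0,0,0.08,0,0.6],[0,0,0.08,0,0.6]]'
python3 -m creep '[[0,0,0,0,0.75],[0,0,0,0,0.92],[0,0,0,0,0.92],[0,0,-0.6,0,0.95],[0,0,-1.4,0,1]]'
```

```text
clock: 23.28
position: [0.5377, -0.2013, 0.054]
tool_rot: [3.142, -0.0, 3.012]
force: [0.6, -0.2, 0.1]
grip_width: 0.0581
finger_force: 43.4
clock: 23.65
position: [0.5377, -0.2017, 0.0496]
tool_rot: [-3.141, 0.001, 3.011]
force: [0.9, 0.2, -0.1]
grip_width: 0.0584
finger_force: 43.4
clock: 24.28
position: [0.5369, -0.2014, 0.1334]
tool_rot: [3.141, -0.002, 3.011]
force: [0.1, 0.4, 0.7]
grip_width: 0.0852
finger_force: 0.0
```

```bash
python3 -m creep '[[0,0.3,-1,0,1],[0.4,1.1,-1.2,0,1],[0.8,2.0,-1.2,0,1],[1.2,2.9,-1.2,0,1],[1.6,3.8,-1.2,0,1]]'
python3 -m creep '[[0.2,0.4,0,0,1],[0.2,0.4,0,0,1]]'
python3 look.py dish0 .015
```

```text
clock: 24.9
position: [0.4713, 0.0386, 0.2055]
tool_rot: [3.141, 0.001, 3.011]
force: [1.3, 0.1, 0.7]
grip_width: 0.0853
finger_force: 0.0
clock: 25.15
position: [0.4628, 0.0642, 0.2054]
tool_rot: [3.141, 0.0, 3.015]
force: [0.0, -0.7, -0.2]
grip_width: 0.0857
finger_force: 0.0
tcp [0.4628 0.0642 0.2054]
0.88 [ 52. 333.] hsv [0. 0. 0.] xy [ 0.5381 -0.2055] ext [ 0.5388 -0.2037] r 0.0263 go [-1.81 -4.3   3.22]
0.64 [281. 395.] hsv [141. 170. 118.] xy [0.64   0.0095] ext [0.6383 0.0078] r 0.0262 go [-3.05 -0.53  3.22]
```

```bash
python3 look.py dish2 .015 w8
```

```text
tcp [0.4635 0.0619 0.2053]
0.65 [338. 186.] hsv [113. 240.  78.] xy [0.4337 0.088 ] ext [0.4326 0.0873] r 0.0301 go [0.55 0.37 3.22]
0.63 [ 37. 347.] hsv [116. 195. 116.] xy [ 0.5512 -0.2313] ext [ 0.5515 -0.2256] r 0.0354 go [-2.08 -4.65  3.22]
0.61 [282. 395.] hsv [141. 170. 117.] xy [0.6403 0.0094] ext [0.639  0.0064] r 0.0278 go [-3.03 -0.48  3.22]
0.43 [ 88. 334.] hsv [ 31.   9. 125.] xy [ 0.4856 -0.1548] ext [ 0.5445 -0.1718] r 0.0859 go [-0.84 -3.53  3.22]
```

View pics/w8.png

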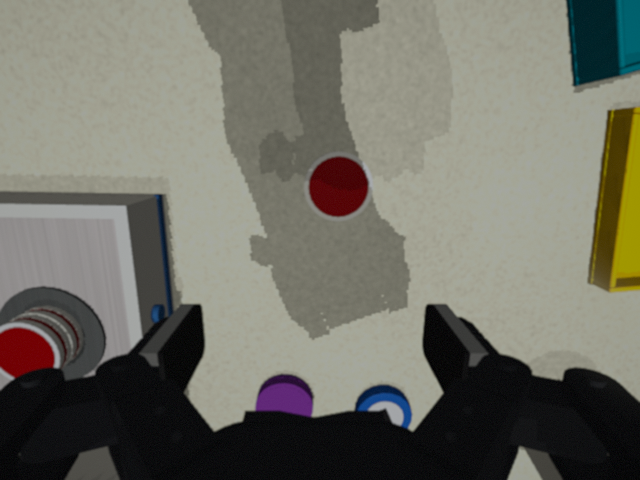

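The pile of two at (35,350) looks aligned, and the third dish is at (338,186).

```bash
python3 -m creep '[[0.55,0.37,0.7,0,0.87],[0.55,0.37,1.5,0,0.87],[0.55,0.37,2.3,0,0.87],[0.55,0.37,3.1,0,0.87],[0.55,0.37,3.32,0,0.87]]'
python3 -m creep '[[0,0,0,0,0.87],[0,0,0,0,0.6],[0,0,0,0,0.6],[0,0,0,0,0.6],[0,0,0,0,0.6]]' 40
python3 -m creep '[[0,0,-0.5,0,0.6],[0,0,-1.2,0,0.6],[0,0,-2,0,0.6],[-0.2,-0.6,-2.7,0,0.6],[-0.5,-1.4,-3.2,0,0.6]]'
python3 - <<'E'
from h import *
print(go([.538,-.2005,.19]))
E
```

```text
clock: 25.98
position: [0.4324, 0.0874, 0.004]
tool_rot: [-3.14, -0.003, 3.01]
force: [0.3, -0.3, 1.2]
grip_width: 0.0746
finger_force: 0.0
clock: 26.6
position: [0.4343, 0.0886, 0.0078]
tool_rot: [3.141, 0.002, 3.011]
force: [-0.8, -2.1, 8.0]
grip_width: 0.0584
finger_force: 41.1
clock: 27.22
position: [0.4528, 0.0011, 0.2018]
tool_rot: [3.14, 0.004, 3.013]
force: [0.9, -0.6, -0.7]
grip_width: 0.0582
finger_force: 43.6
[-1.84 -3.15  0.2 ]
```

```bash
python3 -m creep '[[-0.5,-0.8,0,0,0.6],[-0.95,-1.6,0,0,0.6],[-1.4,-2.4,0,0,0.6],[-1.84,-3.12,0,0,0.6],[-1.84,-3.12,0,0,0.6]]'
python3 -m creep '[[0,0,0,0,0.6],[0,0,0,0,0.6]]'
python3 - <<'E'
from h import *
print(status.observe()["position"],go([.538,-.2005,.066]))
E
```

```text
clock: 27.85
position: [0.5377, -0.2024, 0.1996]
tool_rot: [-3.14, 0.003, 3.006]
force: [-0.9, 0.4, -0.6]
grip_width: 0.0581
finger_force: 43.7
clock: 28.1
position: [0.5373, -0.1975, 0.1989]
tool_rot: [3.141, 0.001, 3.012]
force: [-0.1, -0.3, -0.9]
grip_width: 0.058
finger_force: 43.7
[ 0.53732563 -0.19746114  0.19886107] [-0.02 -0.05  2.21]
```

```bash
python3 -m creep '[[-0.02,-0.05,0.8,0,0.6],[-0.02,-0.05,1.5,0,0.6],[-0.02,-0.05,1.95,0,0.6],[-0.02,-0.05,2.15,0,0.6],[-0.02,-0.05,2.2,0,0.6]]'
python3 -m creep '[[0,0,0,0,0.6],[0,0,0.03,0,0.6],[0,0,0.03,0,0.6]]'
python3 -m creep '[[0,0,0,0,0.75],[0,0,0,0,0.92],[0,0,0,0,0.92],[0,0,-0.6,0,0.95],[0,0,-1.4,0,1]]'
python3 - <<'E'
from h import *
s=status.observe();print(s["position"],go([.66,.1,.2],s))
E
```

```text
clock: 28.72
position: [0.5383, -0.2012, 0.0662]
tool_rot: [3.141, 0.0, 3.012]
force: [-0.7, -0.2, 0.1]
grip_width: 0.0582
finger_force: 43.7
clock: 29.1
position: [0.5384, -0.2017, 0.0646]
tool_rot: [-3.141, 0.001, 3.011]
force: [-0.2, -0.3, -0.5]
grip_width: 0.0585
finger_force: 43.7
clock: 29.72
position: [0.5375, -0.2015, 0.1484]
tool_rot: [3.141, -0.002, 3.011]
force: [0.5, -0.3, 0.9]
grip_width: 0.0851
finger_force: 0.0
[ 0.53748658 -0.20146584  0.1483965 ] [-1.37  5.25 -0.86]
```

```bash
python3 -m creep '[[0,0.3,-0.8,0,1],[-0.3,1.2,-1,0,1],[-0.6,2.1,-1,0,1],[-0.9,3.0,-1,0,1],[-1.2,3.9,-1,0,1]]'
python3 -m creep '[[-0.1,0.8,0,0,1],[-0.1,1.3,0,0,1],[-0.1,1.3,0,0,1],[-0.1,1.3,0,0,1]]'
python3 look.py logger .015; python3 look.py dish0 .015
```

```text
clock: 30.35
position: [0.6406, 0.0227, 0.2084]
tool_rot: [-3.142, 0.0, 3.011]
force: [-1.0, -0.9, 0.1]
grip_width: 0.0853
finger_force: 0.0
clock: 30.85
position: [0.656, 0.0967, 0.2081]
tool_rot: [-3.141, -0.0, 3.011]
force: [0.5, -0.2, -0.3]
grip_width: 0.0851
finger_force: 0.0
tcp [0.656  0.0967 0.2081]
0.8 [329. 245.] hsv [ 45.  44. 114.] xy [0.6778 0.1085] ext [0.6785 0.1079] r 0.03 go [-0.34  0.24  3.27]
tcp [0.6561 0.0962 0.2083]
0.66 [217. 233.] hsv [141. 158. 129.] xy [0.6529 0.0073] ext [0.6533 0.007 ] r 0.0307 go [-0.14 -1.47  3.27]
0.65 [218. 369.] hsv [ 17. 136.  83.] xy [ 0.7925 -0.0229] ext [ 0.794 -0.021] r 0.0468 go [-2.52 -1.67  3.27]
```

```bash
python3 -m creep '[[-0.34,0.24,0.7,0,0.87],[-0.34,0.24,1.5,0,0.87],[-0.34,0.24,2.3,0,0.87],[-0.34,0.24,3.1,0,0.87],[-0.34,0.24,3.37,0,0.87]]'
python3 -m creep '[[0,0,0,0,0.87],[0,0,0,0,0.6],[0,0,0,0,0.6],[0,0,0,0,0.6],[0,0,0,0,0.6]]' 40
python3 -m creep '[[0,0,-0.5,0,0.6],[0,0,-1.2,0,0.6],[0,0,-2,0,0.6],[0,0,-2.7,0,0.6],[0,0,-3.4,0,0.6]]'
python3 - <<'E'
from h import *
print(status.observe()["position"],go([.538,-.2005,.20]))
E
```

```text
clock: 31.68
position: [0.6768, 0.1083, 0.0035]
tool_rot: [-3.14, -0.003, 3.01]
force: [-0.7, 0.1, -0.2]
grip_width: 0.0743
finger_force: 0.0
clock: 32.3
position: [0.6795, 0.1092, 0.0085]
tool_rot: [3.141, 0.003, 3.011]
force: [-2.2, -1.7, 7.7]
grip_width: 0.0584
finger_force: 43.0
clock: 32.92
position: [0.6784, 0.1091, 0.2134]
tool_rot: [3.141, 0.002, 3.011]
force: [0.6, 0.2, -0.3]
grip_width: 0.0579
finger_force: 43.1
[0.67840231 0.10912622 0.21341864] [ 1.65 -5.42  0.22]
```

```bash
python3 -m creep '[[0.25,-0.8,0,0,0.6],[0.5,-1.6,0,0,0.6],[0.75,-2.4,0,0,0.6],[1.0,-3.3,0,0,0.6],[1.25,-4.1,0,0,0.6]]'
python3 -m creep '[[0.2,-0.7,0,0,0.6],[0.4,-1.3,0,0,0.6],[0.4,-1.3,0,0,0.6],[0.4,-1.3,0,0,0.6]]'
python3 look.py dish0 .072 w9; python3 - <<'E'
from h import *
print(status.observe()["position"],go([.538,-.2005,.082]))
E
```

```text
clock: 33.55
position: [0.5713, -0.1269, 0.2118]
tool_rot: [-3.142, 0.003, 3.011]
force: [0.9, -1.2, -1.2]
grip_width: 0.058
finger_force: 43.1
clock: 34.05
position: [0.5384, -0.1988, 0.2111]
tool_rot: [3.141, 0.002, 3.011]
force: [0.4, 0.6, -0.6]
grip_width: 0.058
finger_force: 43.1
tcp [ 0.5384 -0.1988  0.2111]
0.78 [318. 196.] hsv [0. 0. 0.] xy [ 0.5084 -0.1972] ext [ 0.5077 -0.1913] r 0.0084 go [ 0.5  -0.04  2.37]
0.69 [531. 307.] hsv [141. 143. 152.] xy [ 0.6195 -0.031 ] ext [ 0.6195 -0.0318] r 0.0279 go [-0.97  2.95  2.37]
0.57 [310. 195.] hsv [0. 0. 0.] xy [ 0.527 -0.2  ] ext [ 0.5058 -0.1967] r 0.0234 go [ 0.19 -0.05  2.37]
0.56 [311. 225.] hsv [148. 237. 101.] xy [ 0.5305 -0.201 ] ext [ 0.5288 -0.1995] r 0.0261 go [ 0.13 -0.05  2.37]
[ 0.53851188 -0.19818334  0.21056942] [ 0.01 -0.04  2.14]
```

View pics/w9.png

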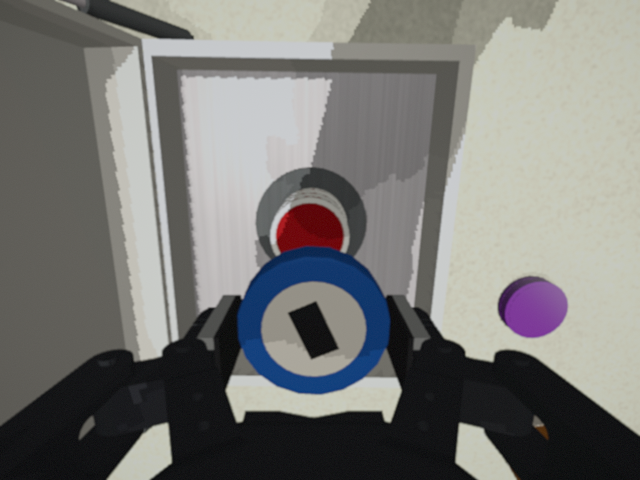

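The logger is held level, and the pile at (311,235) looks neat.

```bash
python3 -m creep '[[0.01,-0.04,0.8,0,0.6],[0.01,-0.04,1.4,0,0.6],[0.01,-0.04,1.9,0,0.6],[0.01,-0.04,2.1,0,0.6],[0.01,-0.04,2.15,0,0.6]]'
python3 -m creep '[[0,0,0,0,0.6],[0,0,0,0,0.6],[0,0,0,0,0.6]]'
python3 -m creep '[[0,0,0,0,0.75],[0,0,0,0,0.92],[0,0,0,0,0.92],[0,0,-0.6,0,0.95],[0,0,-1.4,0,1]]'
python3 -m creep '[[0,0,-0.8,0,1],[0,0,-1.4,0,1],[0,0,-1.4,0,1],[0,0,-1.4,0,1]]'
python3 look.py logger .088 w10; python3 - <<'E'
from h import *
cv2.imwrite("pics/scene2.png",grab_frame("scene"))
E
```

```text
clock: 34.78
position: [0.5373, -0.2011, 0.081]
tool_rot: [3.142, -0.0, 3.012]
force: [-0.8, -0.1, 0.8]
grip_width: 0.0583
finger_force: 43.1
clock: 35.15
position: [0.5373, -0.2016, 0.0816]
tool_rot: [-3.141, 0.001, 3.011]
force: [1.1, -0.5, -0.2]
grip_width: 0.0577
finger_force: 43.1
clock: 35.78
position: [0.5364, -0.2013, 0.1652]
tool_rot: [3.141, -0.002, 3.011]
force: [0.2, -0.6, 0.5]
grip_width: 0.0851
finger_force: 0.0
clock: 36.28
position: [0.5367, -0.2013, 0.2484]
tool_rot: [3.141, -0.001, 3.011]
force: [-0.1, -0.3, -0.8]
grip_width: 0.0854
finger_force: 0.0
tcp [ 0.5367 -0.2013  0.2484]
0.6 [312. 232.] hsv [ 49.  47. 128.] xy [ 0.5356 -0.2013] ext [ 0.5371 -0.2027] r 0.0295 go [ 0.02 -0.    2.72]
```

View pics/w10.png

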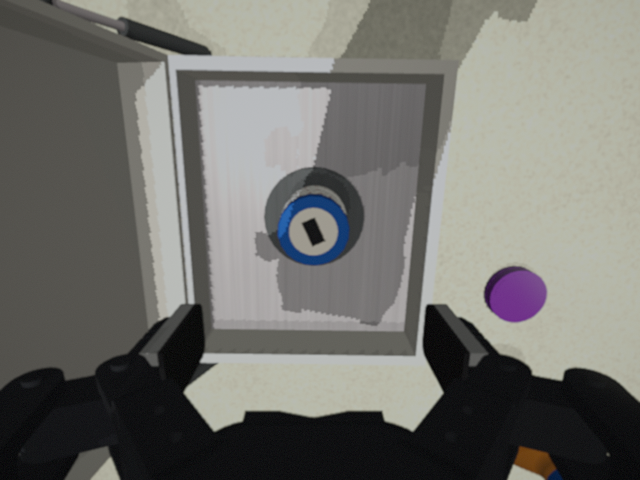

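View pics/scene2.png

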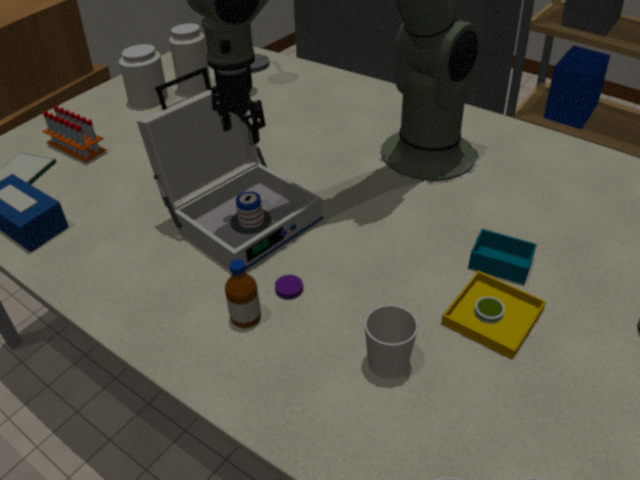

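```bash
python3 -m creep '[[0,0,-0.8,0,0.5],[0,0,-1.6,0,0.5],[0,0,-2.5,0,0.5],[0,0,-2.5,0,0.5],[0,0,-2.5,0,0.5]]'
python3 - <<'E'
from h import *
a,b=at("top",(599,195),.335),at("top",(588,277),.335);print("bar",a,b)
H=np.array([.5597,-.0425,0])
for al in (.13,.14,.15):
    yi=-np.array([np.sin(al),np.cos(al),0]); print(al,H+yi*.3574)
m=(a+b)/2; s=status.observe(); print(s["position"],go([m[0],m[1],.40],s),go([.5105,-.397,.40],s))
E
```

```text
clock: 37.05
position: [0.5367, -0.2014, 0.3979]
tool_rot: [3.141, -0.001, 3.011]
force: [0.3, 0.5, 0.1]
grip_width: 0.0428
finger_force: 0.0
bar [ 0.57499177 -0.40651427  0.335     ] [ 0.44425278 -0.38268383  0.335     ]
0.13 [ 0.51336876 -0.39688422  0.        ]
0.14 [ 0.50982729 -0.3964032   0.        ]
0.15 [ 0.50629081 -0.39588678  0.        ]
[ 0.53674379 -0.20136857  0.39794654] [ 0.03 -3.25 -0.03] [ 0.01 -3.29 -0.03]
```

```bash
python3 -m creep '[[0,-0.8,0,0,0.55],[0,-1.6,0,0,0.55],[0,-2.4,0,0,0.55],[0,-3.27,0,0,0.55],[0,-3.27,0,0,0.55]]'
python3 -m creep '[[0,0,0,0,0.55],[0,0,0.4,0,0.55],[0,0,0.8,0,0.55],[0,0,1.2,0,0.55],[0,0,1.2,0,0.55]]'
python3 -m creep '[[0,0,0,0,0.3],[0,0,0,0,0.3],[0,0,0,0,0.3]]' 20
python3 - <<'E'
from h import *
s=status.observe(); m=s["position"]; print(m)
yi=-np.array([np.sin(.14),np.cos(.14),0]); h=np.array([.5597,-.0425,0])+yi*.275
prev=go(m,s)
for t in (1.75,1.6,1.4,1.2,1.0,.8,.6,.45,.3,.15,0):
    a=t+.123; p=h-yi*.277*np.cos(a); p[2]=.07+.277*np.sin(a)-.011; print(t,np.round(p,3),go(p,s))
E
```

```text
clock: 37.67
position: [0.5093, -0.3997, 0.3965]
tool_rot: [-3.141, -0.004, 3.006]
force: [0.1, 1.0, -0.1]
grip_width: 0.0468
finger_force: 0.0
clock: 38.3
position: [0.5114, -0.3943, 0.3253]
tool_rot: [3.14, -0.003, 3.013]
force: [-0.3, 0.1, 0.6]
grip_width: 0.0469
finger_force: 0.0
clock: 38.67
position: [0.5116, -0.3961, 0.3276]
tool_rot: [-3.141, 0.001, 3.011]
force: [0.4, 0.5, -0.5]
grip_width: 0.0255
finger_force: 0.0
[ 0.51158685 -0.39607994  0.32761554]
1.75 [ 0.51  -0.396  0.323] [ 0.03 -0.01  0.07]
1.6 [ 0.515 -0.356  0.333] [ 0.02  0.66 -0.09]
1.4 [ 0.523 -0.302  0.336] [ 0.01  1.58 -0.14]
1.2 [ 0.531 -0.248  0.328] [0.  2.5 0. ]
1.0 [ 0.538 -0.196  0.309] [-0.    3.36  0.31]
0.8 [ 0.545 -0.149  0.28 ] [-0.01  4.15  0.79]
0.6 [ 0.55  -0.109  0.242] [-0.02  4.83  1.42]
0.45 [ 0.554 -0.084  0.209] [-0.02  5.24  1.97]
0.3 [ 0.557 -0.065  0.173] [-0.02  5.57  2.58]
0.15 [ 0.559 -0.051  0.134] [-0.02  5.81  3.23]
0 [ 0.56  -0.043  0.093] [-0.03  5.95  3.91]
```

```bash
python3 -m creep '[[0,0.33,-0.05,0,0.3],[0,0.66,-0.09,0,0.3],[0,1.1,-0.12,0,0.3],[0,1.58,-0.14,0,0.3],[0,2.04,-0.09,0,0.3]]'
python3 -m creep '[[0,0.46,0.09,0,0.3],[0,0.89,0.23,0,0.3],[0,1.32,0.4,0,0.3],[0,1.72,0.63,0,0.3],[0,2.11,0.88,0,0.3]]'
python3 -m creep '[[0,0.35,0.3,0,0.3],[0,0.68,0.63,0,0.3],[0,0.91,0.91,0,0.3],[0,1.09,1.18,0,0.3],[0,1.27,1.49,0,0.3]]'
```

```text
clock: 39.3
position: [0.5277, -0.2732, 0.333]
tool_rot: [-3.141, 0.001, 3.012]
force: [1.3, -2.7, 1.0]
grip_width: 0.0254
finger_force: 1.3
clock: 39.92
position: [0.5439, -0.1475, 0.2795]
tool_rot: [3.141, 0.001, 3.012]
force: [1.9, -2.3, -0.8]
grip_width: 0.0258
finger_force: 1.1
clock: 40.55
position: [0.5538, -0.0727, 0.1897]
tool_rot: [3.141, 0.0, 3.011]
force: [0.9, -0.2, -0.1]
grip_width: 0.0258
finger_force: 0.0
```

```bash
python3 -m creep '[[0,0,0,0,0.4],[0,0.15,0.3,0,0.4],[0,0.28,0.62,0,0.4],[0,0.39,0.95,0,0.4],[0,0.47,1.28,0,0.4]]'
python3 -m creep '[[0,0.05,0.15,0,0.5],[0,0.05,0.3,0,0.5],[0,0.05,0.3,0,0.5],[0,0.05,0.3,0,0.5],[0,0.05,0.3,0,0.5]]'
python3 -m creep '[[0,0,0,0,0.5],[0,0,0,0,0.5],[0,0,0,0,0.5],[0,0,0,0,0.5],[0,0,0,0,0.5]]'
python3 -m creep '[[0,0,0,0,0.5],[0,0,-0.7,0,0.5],[0,0,-1.5,0,0.5],[0,0.5,-2.3,0,0.5],[0,1.3,-2.3,0,0.5]]'
python3 - <<'E'
from h import *
s=status.observe(); print(s["position"])
grab_frame("top")
for r in search_frame("top","lid_handle"): print(r["p"],np.array(r["extent"])*[640,480,640,480])
im=grab_frame("scene"); im2=grab_frame("wrist")
cv2.imwrite("pics/fin.png",np.hstack([cv2.resize(im[120:300,130:400],(400,267)),cv2.resize(im2,(356,267))]))
E
```

```text
clock: 41.18
position: [0.5579, -0.0458, 0.1137]
tool_rot: [3.142, 0.001, 3.011]
force: [-0.8, 0.6, -0.6]
grip_width: 0.0342
finger_force: 0.0
clock: 41.8
position: [0.5581, -0.0428, 0.0959]
tool_rot: [3.142, 0.001, 3.011]
force: [0.0, 0.1, 0.3]
grip_width: 0.0427
finger_force: 0.0
clock: 42.42
position: [0.5578, -0.0427, 0.0954]
tool_rot: [-3.142, -0.0, 3.011]
force: [-0.7, 0.9, 0.3]
grip_width: 0.0425
finger_force: 0.0
clock: 43.05
position: [0.5696, 0.0343, 0.2372]
tool_rot: [3.14, 0.006, 3.008]
force: [-0.2, 0.3, -1.1]
grip_width: 0.0425
finger_force: 0.0
[0.56960967 0.03426228 0.2371503 ]
0.68 [370.304 158.784 508.096 312.912]
```

View pics/fin.png

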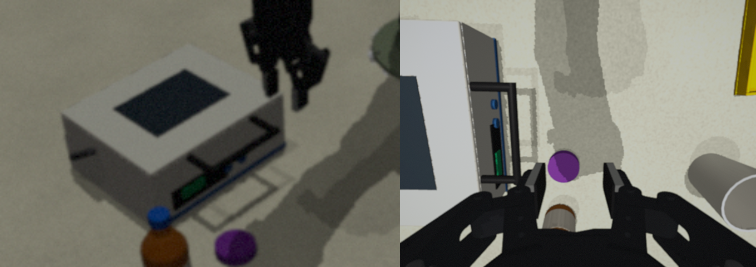

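```bash
for i in 1 2 3 4; do python3 -m creep '[[0,0,0,0,0],[0,0,0,0,0],[0,0,0,0,0],[0,0,0,0,0],[0,0,0,0,0]]' | head -1; done
python3 - <<'E'
from h import *
a=cv2.cvtColor(cv2.imread("pics/scene0.png"),6)[150:265,170:330]; b=cv2.cvtColor(grab_frame("scene"),6)[150:265,170:330]
def ph(u,v): return cv2.phaseCorrelate(np.float32(u),np.float32(v),cv2.createHanningWindow(u.shape[::-1],5))
print(ph(a,b), cv2.absdiff(a,b).mean())
s=status.observe();print(s["position"],go([.5597,-.0425,.125],s))
im=cv2.cvtColor(grab_frame("wrist"),6);print(np.where(im[190]<45)[0][:60])
E
```

```text
clock: 43.88
clock: 44.5
clock: 45.12
clock: 45.75
((0.05212377292002657, -0.041355935446858894), 1.064609768986702) 10.27086956521739
[0.56795076 0.03466333 0.23339646] [-0.03 -1.29  1.81]
[174 175 176 177 182 183 199 200 201 202 203 206 207 208 209 210 211 212]
```

```bash
python3 - <<'E'
from h import *
from workcell import bot
a=cv2.cvtColor(cv2.imread("pics/scene0.png"),6); b=cv2.cvtColor(grab_frame("scene"),6)
r=cv2.matchTemplate(b[190:255,240:335],a[198:240,250:322],5); print(cv2.minMaxLoc(r),"expect (10,8)")
loc=cv2.minMaxLoc(r)[3]
grab_frame("top")
for x in search_frame("top","spent"): print(x["p"],at("top",mid(x["extent"]),.02))
if abs(loc[0]-10)<=1 and abs(loc[1]-8)<=1: print(bot.job_done())
E
```

```text
(-0.3762131333351135, 0.995402455329895, (23, 23), (10, 8)) expect (10,8)
0.73 [0.47737958 0.38899217 0.02      ]
the job is handed in; nothing more can be done
None
```

I handed the job in at about 46 s of the 210 s. The lid is shut, with the three red dishes and the logger on top piled centred on the carrier. The green dish lies flat in the yellow tray, and the tub, bottle and box were not touched. The simulator gave no verdict, so this rests on my own camera checks.

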